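Take a hardness reading on the silicone sheet with the durometer

ROBOT

A 7-joint arm with a two-finger parallel gripper is mounted at the origin on a cart in front of the work surface, level with it; the furniture and walls round the work are solid. World frame = base frame: x ahead of the robot, y to its left, z up, the work surface at z = 0. Lengths are in m, angles in rad, forces in N, time in s.
With the tool pointing down it reaches from about 0.425 to 0.975 m from the base axis. Payload 16.7 kg.
Tool frame: the origin (TCP) lies on the centre line of the jaws, within the pads' length; the fingertips stand 19 mm ahead of it and the grasp point (between the pads) is the TCP; z points along the fingers, y is the line along which they close (so a half turn about z gives the same grasp; the last joint's range is limited). The gripper opens to 85 mm and grips with 20 to 120 N. Pads are 22 mm wide; open, the fingers measure 114 mm over their backs; the gripper's body (76 mm by 85 mm) begins 54 mm behind the grasp point. The pads swing forward as they close: fully open they stand 13 mm farther back than shut.
Start: joints at [-1.3, 0.426, 0.074, 1.606, -0.034, 1.111, -0.067], TCP at [0.276, 0.616, 0.22] pointing down, gripper open.
Joint ranges: [-2.85, 2.85], [-0.5, 2.14], [-1.23, 1.37], [0.21, 2.46], [-1.02, 4.16], [0.16, 2.05], [-2.73, 2.73]. Speed limits (rad/s): [1.89, 1.89, 2.39, 2.39, 3.01, 3.01, 3.01].

INTERFACE

Orientations are given as a rotation vector (axis times angle).
In Python, from workcell import * gives the robot as it stands. The module is installed in compiled form; this text tells all that it offers. Calls block until the motion is done:
- reach(position, orientation): joint-space move of the TCP to a pose.
- servo_line(position, ori=None, feed=0.15, f_stop=None): straight line of the TCP; ori=None keeps the orientation; feed is the mean speed in m/s. With f_stop (N) it stops when the force on the tool has changed by that much, and returns True; else False.
- movej(angles): joint-space move.
- set_gripper(opening, effort=None): finger opening in m; effort is the grip in N (None keeps the last); returns when the fingers have stopped.
- sleep(seconds).
- ik(position, orientation): joint angles nearest the present ones, or None.
- capture(name): name is "scene" or "top"; returns (picture, depth): 384x512x3 uint8, red, green, blue; 384x512 float32, m along the optical axis (not along the pixel's ray), 0 where there is no reading.
- camera_params(name): a dict with "fx", "fy", "cx", "cy" (pixels), "T" (4x4, takes a point from camera to world coordinates). Camera axes: x right, y up, looking along -z (the intrinsics and any distortion apply to the point x, -y, -z); pixel columns grow to the right and rows downward; lengths in m; the calibration is good to about 2 mm. A picture is of the moment at which its call begins. camera_params takes no time and is no camera call.
A pose or a line that the arm cannot do raises MotionError and nothing moves.
- close_job(): hands the job in, once; it reports no verdict.
Readings, each from a call of its own:
- get_time(): time.
- get_joint_pos(): joint angles.
- get_qd(): joint speeds.
- get_joint_torque(): joint torques, N m.
- get_tool_pos(): TCP position.
- get_ee_rot(): TCP orientation.
- get_wrist_force(): force on the tool from outside, world axes, zero at the start.
- get_torque(): the same for the moment, N m.
- get_opening(): finger opening in m.
Only numpy, scipy, OpenCV 4.12 (cv2) and the standard library are available. Lean on these libraries where they do the work, as an engineer would, in place of code of your own. Each camera call takes 0.05 s, during which the arm holds its last target. There are 200 camera calls.

TASK

The bottle has been standing on the cast grey silicone sheet to keep it flat: take it off and stand it upright on the bench beside the steel plate, which uncovers the ring drawn on the sheet. Then lift the durometer out of its rest and hold it upright with its foot on the sheet inside the ring and its dial facing the front edge of the bench, pressing straight down gently until the sprung grip has slid about half of its 10 mm travel - not slack and not bottomed. Leave the other things on the bench where they are, and finish while still holding the durometer pressed like that, so that the dial can be read.

Things in the scene. Friction and masses are not known exactly. Their poses are not given: they have to be found in the camera images.
- bottle: screw-cap bottle standing on the silicone sheet: body 66 mm across, 97 mm high, then neck and cap about 34 mm across up to 135 mm; 0.25 to 0.5 kg. Origin at the centre of its underside, z up. Take it by the cap from above (fingertips 100 mm or more above its underside). The bench right of the plate (x 0.42 to 0.55 m, y -0.21 to -0.26 m) is always free
- plate: fixed ground steel plate 160 x 130 mm (x, y), 12 mm high, on the bench; origin at the centre of its underside. The silicone sheet lies on it
- sheet: grey silicone sheet 116 (x) x 92 (y) x 10 mm, stuck to the middle of the steel plate; its top is 22 mm above the bench; firm, it yields hardly at all. Origin at the centre of its underside
- spot (a point): centre of the ring (its axes lie along the plate's) drawn in black on the sheet (line 33.6 mm across), on the sheet's top surface 22 mm above the bench; under the bottle at the start
- rest: fixed durometer rest: aluminium block on a black foot, 78 x 96 mm (x, y), 18 mm high. In its middle an upright bore of 24 mm, 12 mm deep, in which the durometer's foot stands, with a smaller hole below for the indenter. Origin at the centre of its underside
- durometer: hand-held hardness gauge, 138 mm high, 0.23 kg, standing loose and upright in its rest, dial to the rest's -x side. Origin: centre of its foot's underside; z up along the gauge; the dial looks along -x. Bottom to top: steel foot 20 mm across, 15 mm high; round dial case 57 mm across (y), 26 mm thick (x), from 19 to 77 mm; collar to 78.5 mm; stem with a groove; square sprung grip sleeve
- foot (a point): centre of the underside of the durometer's foot (flat, 20 mm across)
- grip_mid (a point): point on the gauge's axis 111 mm above the foot's underside, in the middle of the grip sleeve, where to grasp it: a 24 x 24 mm square sleeve, 88.5 to 132.5 mm above the foot's underside, with a small button on top. Its ribbed sides, to be gripped, face the gauge's +y and -y; keep the fingertips above 88 mm so that they clear the collar
- grip (a joint): slide of the grip sleeve down the stem against its spring, m: 0 = free (up), 0.010 = bottomed on the collar; at 0.005 its lower edge is near the groove. Pressed on a surface, the indenter goes in first (up to 3 N), then at about 8 N on the sheet the sleeve begins to slide; near the bottom of its travel the sheet gets 14 N
- indenter (a joint): retraction of the spring-loaded pin that stands 2.5 mm proud of the foot, m: 0 = out, 0.0025 = flush with the foot, when the foot sits flat. It turns the dial's pointer
- bench_front (a point): fixed point on the bench top straight ahead of the robot, near the front edge (the edge next to the robot); its x axis points away from the robot, so the front edge lies towards -x
- dial (a point): centre of the durometer's dial face, 48 mm above the foot's underside and 16 mm out from the axis along the gauge's -x
- timer: bench timer 62 x 62 x 20 mm, bystander; origin at the centre of its underside
- beaker: small empty beaker 62 x 58 x 63 mm, bystander; origin under its centre
- petri: closed petri dish 91 mm across, 14 mm high, bystander; origin under its centre
- weigh_boat: square white weighing boat 70 x 70 x 18 mm, bystander; origin under its centre
Things that resemble listed ones, but are neither listed nor needed, are in the scene too. Leave any orange or red look-alike of the bottle alone.

How it is judged:
By the outcome, as a careful person would: the job done as asked, in the order asked, and still so for the second after the job is handed in, while the arm keeps its last pose, push and grip.
It also fails if it takes over 54 s, if anything falls off the work surface, if the arm or the gripper's body presses on something with over 40 N, if the wrist force passes 120 N, or if a joint passes its speed limit or range.

## Working session

There is one attempt and no reset: what is moved stays moved. The work goes in short steps, each a Python script; the robot and the scene stay as the last script left them, time stands still between calls to the robot, and variables do not carry over. Pictures are saved under pics/ and viewed, on a budget of 10 in all, crops included, one or two more only if the job needs it, and the job is handed in when it is done.

```bash
mkdir -p pics
cat > h.py <<'E'
from workcell import *
import numpy as np, cv2
from scipy.spatial.transform import Rotation as R
def cloud(name):
    im,d=capture(name); c=camera_params(name); T=np.array(c["T"])
    v,u=np.mgrid[0:d.shape[0],0:d.shape[1]]
    P=np.stack([(u-c["cx"])/c["fx"]*d,-(v-c["cy"])/c["fy"]*d,-d],-1)
    return im,d,P@T[:3,:3].T+T[:3,3]
def save(im,n,s=1): cv2.imwrite('pics/'+n,cv2.resize(im[...,::-1],None,fx=s,fy=s,interpolation=cv2.INTER_CUBIC))
E
python3 - <<'E'
from h import *
for n in("top","scene"):
    im,d,P=cloud(n); save(im,n+'0.png',1.5); np.savez(n+'0.npz',im=im,d=d,P=P)
    print({k:(np.round(v,3).tolist() if k=='T' else v) for k,v in camera_params(n).items()})
print(get_time(),get_tool_pos(),get_ee_rot(),get_opening(),get_wrist_force())
E
```

```text
{'fx': 490.55002167887005, 'fy': 490.55002167887005, 'cx': 251.55900864157715, 'cy': 192.69026258161387, 'T': [[-0.03, 0.995, -0.093, 0.414], [-0.999, -0.031, -0.008, -0.028], [-0.011, 0.093, 0.996, 1.482], [0.0, 0.0, 0.0, 1.0]]}
{'fx': 415.28034443991294, 'fy': 415.28034443991294, 'cx': 248.87942638609047, 'cy': 193.7229306092709, 'T': [[0.53, 0.472, -0.705, -0.374], [-0.848, 0.31, -0.43, -0.614], [0.016, 0.825, 0.564, 0.851], [0.0, 0.0, 0.0, 1.0]]}
0.1 [0.27560741 0.61575086 0.21977653] [-6.56178409e-01 -3.07214424e+00  1.81835611e-03] 0.08546513388422862 [-0.44146473 -0.14018664  0.00663037]
```

View pics/top0.png

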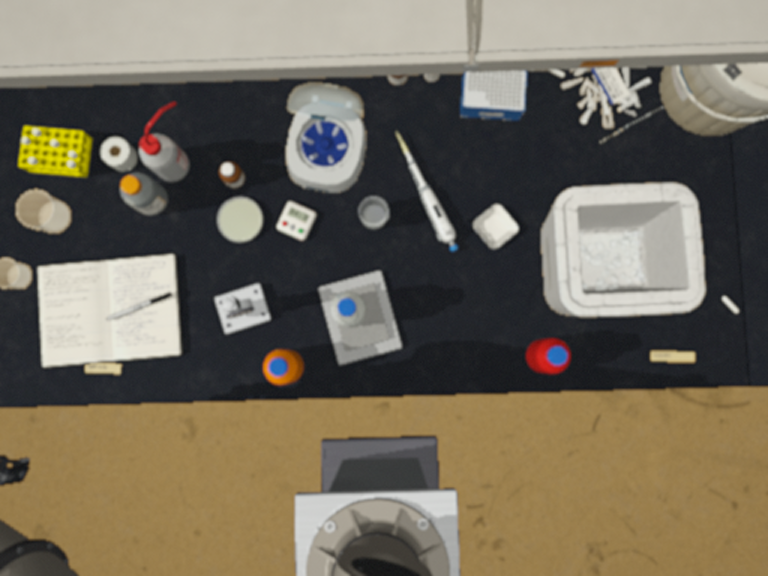

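View pics/scene0.png

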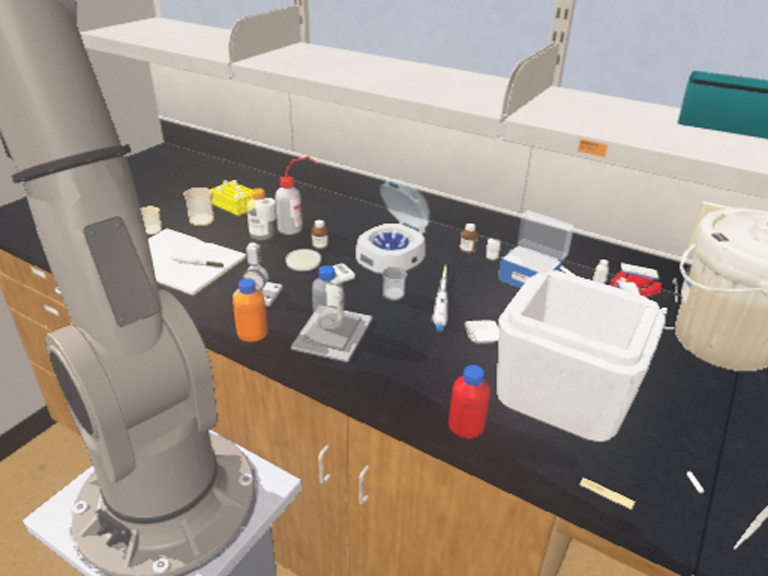

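The top view shows the clear bottle with its blue cap at about (347,308) on the plate, whose centre is at about (361,317). The durometer stands in its rest at about (242,308), with the orange look-alike at (283,367). The scene view agrees.

```bash
cat > m.py <<'E'
from h import *
for n in("top","scene"):
    z=np.load(n+'0.npz'); im,d,P=z['im'],z['d'],z['P']; hsv=cv2.cvtColor(im,cv2.COLOR_RGB2HSV)
    ok=d>0; X,Y,Z=P[...,0],P[...,1],P[...,2]
    flat=ok&(abs(Z)<.006)&(X>.4)&(X<.8)&(abs(Y)<.5); print(n,'bench z',np.median(Z[flat]))
    cap=ok&(hsv[...,0]>95)&(hsv[...,0]<125)&(hsv[...,1]>120)&(Z>.08)&(Z<.2)&(X>.3)&(X<.7)
    k,L,S,C=cv2.connectedComponentsWithStats(cap.astype(np.uint8))
    for i in range(1,k):
        if S[i,4]>15:
            m=L==i; zt=np.percentile(Z[m],90); q=m&(Z>zt-.006); print(' cap',C[i].round(1),S[i,4],'z',zt.round(4),'top mid',((P[q].max(0)+P[q].min(0))/2).round(4),'mean',P[q].mean(0).round(4))
    def rect(name,mask):
        mask=cv2.morphologyEx(mask.astype(np.uint8),cv2.MORPH_OPEN,np.ones((2,2)))
        k,L,S,C=cv2.connectedComponentsWithStats(mask)
        for i in range(1,k):
            if S[i,4]>120:
                m=L==i; r=cv2.minAreaRect((P[m][:,:2]*1000).astype(np.float32)); print(' ',name,S[i,4],np.round(r[0],1),np.round(r[1],1),round(r[2],1),'z',np.median(Z[m]).round(4))
    reg=ok&(X>.35)&(X<.7)
    rect('plate',reg&(Z>.006)&(Z<.03)&(Y<.2)&(Y>-.2))
    rect('sheet',reg&(Z>.0175)&(Z<.03)&(Y<.15)&(Y>-.2))
    rect('rest',reg&(Z>.010)&(Z<.024)&(Y>.15)&(Y<.4))
    for a,b in((.098,.145),(.145,.165),(.03,.085)):
        g=reg&(Z>a)&(Z<b)&(Y>.17)&(Y<.36)&(X>.42)
        if g.sum()>3:
            r=cv2.minAreaRect((P[g][:,:2]*1000).astype(np.float32));print(' gauge',a,g.sum(),np.round(r[0],1),np.round(r[1],1),round(r[2],1),'mean',P[g].mean(0).round(4),'zmax',Z[g].max().round(4))
a=np.load('top0.npz')['im'][175:255,130:275]; b=np.load('scene0.npz')['im'][150:245,145:255]
a=cv2.resize(a,(785,433),interpolation=2)[:, :785]; b=cv2.resize(b,(500,433),interpolation=2)
save(np.hstack([cv2.resize(a,(440,243)),cv2.resize(b,(281,243))]),'crop1.png',1.1)
E
python3 m.py
```

```text
top bench z 0.0014561983262059153
 cap [230.9 204.3] 99 z 0.1633 top mid [0.5081 0.0394 0.1613] mean [0.5076 0.0398 0.1608]
 cap [371.2 236.7] 106 z 0.1422 top mid [ 0.4096 -0.3396  0.141 ] mean [ 0.409  -0.3391  0.1393]
 cap [185.1 244.2] 93 z 0.141 top mid [0.4042 0.1688 0.1417] mean [0.4037 0.1693 0.1384]
  plate 244 [570.3  51.7] [345.1  67.8] 38.1 z 0.0179
  plate 1796 [489.8  17.2] [169.8 131.3] 13.9 z 0.0168
  sheet 686 [480.4  14.4] [147.   91.4] 10.6 z 0.0233
  rest 310 [676.8 257.5] [87.8 39.6] 88.5 z 0.0148
  rest 276 [442.1 222. ] [473.2 172.3] 63.5 z 0.0148
  rest 461 [495.  136.8] [353.2 102.9] 80.0 z 0.0191
 gauge 0.098 116 [475.3 220.2] [144.2  28.6] 37.5 mean [0.4938 0.232  0.1255] zmax 0.1446
 gauge 0.145 20 [519.4 255.3] [14.5 15.8] 54.7 mean [0.5199 0.2543 0.1467] zmax 0.1504
 gauge 0.03 119 [516.6 255.1] [25.  55.5] 21.1 mean [0.5165 0.2455 0.0705] zmax 0.085
scene bench z -0.0005412402378430214
 cap [217.2 181.5] 93 z 0.1589 top mid [0.5047 0.0383 0.1569] mean [0.5024 0.0376 0.1571]
 cap [163.8 190.1] 81 z 0.1367 top mid [0.4003 0.1682 0.1346] mean [0.3985 0.1669 0.135 ]
 cap [315.2 249.4] 145 z 0.1366 top mid [ 0.4069 -0.341   0.1348] mean [ 0.4048 -0.3417  0.1349]
  plate 994 [  69.7 -244.2] [1143.8  163.2] 31.7 z 0.0139
  sheet 436 [  64.5 -260.4] [1120.7  117.6] 32.9 z 0.0211
 gauge 0.098 110 [515.1 249.4] [22.6 30.8] 52.8 mean [0.5139 0.2501 0.1227] zmax 0.1437
 gauge 0.03 157 [518.3 252.1] [34.8 53. ] 8.2 mean [0.5119 0.2444 0.0642] zmax 0.0847
```

View pics/crop1.png

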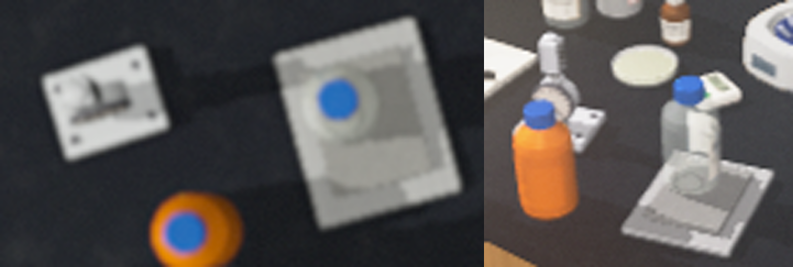

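The crop shows the rest at top left with its dial turned to the front, and the clear bottle on the plate, both yawed about 14°. The cap centre from both views is about (0.507, 0.039), and its top at about 0.158 fits the expected 0.157. So I'll move the bottle now.

```bash
cat >> h.py <<'E'
def down(yaw):
    c,s=np.cos(yaw),np.sin(yaw)
    return R.from_matrix(np.array([[c,s,0],[s,-c,0],[0,0,-1]])).as_rotvec()
E
python3 - <<'E'
from h import *
o=down(np.pi/2+.08); o2=down(np.pi/2-.45)
b=np.array([.507,.039,0])
print(ik([*b[:2],.27],o))
reach([*b[:2],.27],o); print(get_time(),get_tool_pos())
servo_line([*b[:2],.146],feed=.12)
set_gripper(.0,30); print('open',get_opening(),get_time(),get_tool_pos())
f0=get_wrist_force(); servo_line([*b[:2],.21],feed=.12); print('df',get_wrist_force()-f0,get_opening())
servo_line([.487,-.236,.19],o2,feed=.2)
print(get_time(),servo_line([.487,-.236,.135],feed=.15))
print('touch',servo_line([.487,-.236,.117],feed=.03,f_stop=2.),get_tool_pos(),get_time())
set_gripper(.07); servo_line([.487,-.236,.24],feed=.25)
o3=down(np.pi+.25)
print(get_time(),get_tool_pos())
for n in("top","scene"):
    im,d,P=cloud(n); save(im,n+'1.png',1.5); np.savez(n+'1.npz',im=im,d=d,P=P)
E
```

```text
[-0.80552855  0.10761224  0.66021213  1.94237508 -0.07341885  1.11516211
 -0.03577113]
2.325 [0.50712191 0.04010621 0.26986276]
open 6.618519568178895e-05 4.275 [0.50789078 0.03906345 0.14761732]
df [  8.86137622   0.7249909  -34.39460556] 4.786571431234341e-05
6.4917 False
touch False [ 0.48699223 -0.23611804  0.11702182] 7.7583
9.0667 [ 0.48705999 -0.23573016  0.24018778]
```

View pics/top1.png

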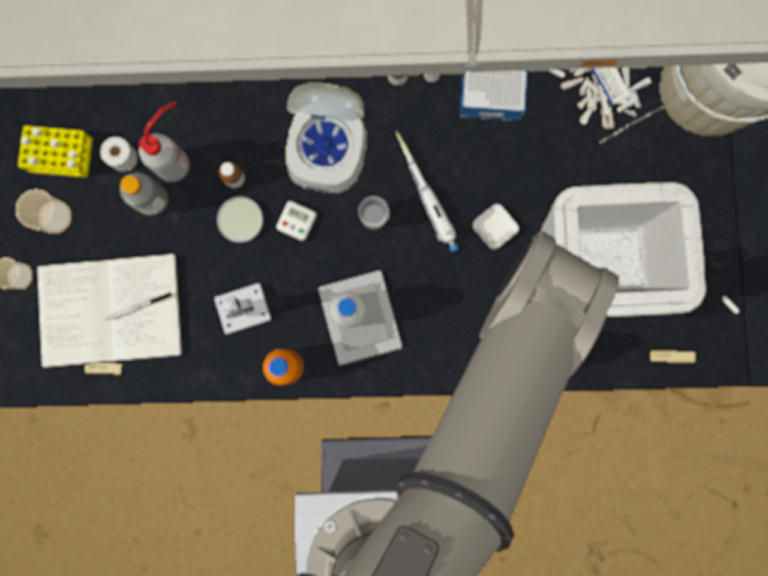

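```bash
sed -e "s/+'0.npz'/+'1.npz'/" m.py | sed '/^a=/,$d' > m1.py; python3 m1.py | grep -E "cap|sheet|plate"; python3 -c "
from h import *
print(get_opening(),get_wrist_force(),get_tool_pos(),R.from_rotvec(get_ee_rot()).as_matrix().round(2))
im=np.load('scene1.npz')['im'][100:300,90:360]; save(im,'s1c.png',2.9)"
```

```text
cap [230.9 204.3] 99 z 0.163 top mid [0.5082 0.0393 0.1621] mean [0.5074 0.0398 0.1603]
 cap [185.1 244.2] 93 z 0.1406 top mid [0.4043 0.1685 0.1395] mean [0.4039 0.1681 0.1384]
  plate 240 [676.3 145. ] [40.9 72.9] 3.1 z 0.0178
  plate 1796 [489.7  17.5] [169.4 131. ] 13.7 z 0.0169
  sheet 693 [479.7  15.6] [149.   91.9] 13.4 z 0.0234
 cap [217.2 181.5] 93 z 0.1584 top mid [0.5036 0.04   0.1573] mean [0.5034 0.0381 0.1568]
 cap [163.8 190.2] 84 z 0.1364 top mid [0.3999 0.1688 0.1345] mean [0.3986 0.1665 0.1346]
 cap [315.2 249.4] 146 z 0.1367 top mid [ 0.4059 -0.3413  0.1348] mean [ 0.4048 -0.3418  0.135 ]
  plate 1002 [  69.5 -243.8] [1143.5  167.6] 31.5 z 0.0138
  sheet 438 [  63.7 -260.8] [1119.2  114.3] 33.0 z 0.0213
0.06962481918723115 [-0.45849228  0.23569038 -0.11177918] [ 0.48653636 -0.23573422  0.23925064] [[ 0.43  0.9  -0.  ]
 [ 0.9  -0.43  0.  ]
 [-0.   -0.   -1.  ]]
```

View pics/s1c.png

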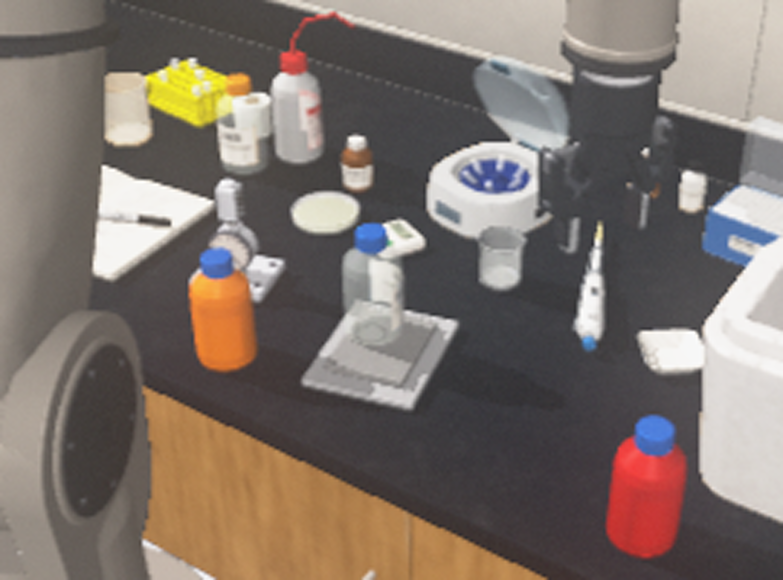

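The bottle hasn't moved: the cap is still at (0.507, 0.039), and the fingers shut on top of it. The gripper is visible at (570–645, 150–250) in this crop, so I'll measure the real fingertip position against the TCP.

Run:
```python
from h import *
set_gripper(.04)
im,d,P=cloud("scene")
def tips(P,d,t):
    m=(d>0)&(np.linalg.norm(P[...,:2]-t[:2],axis=-1)<.09)&(P[...,2]>.14)&(P[...,2]<.42)
    Q=P[m]; o=Q[:,2].argsort(); print(len(Q),'lowest',Q[o[:8]].round(3).tolist()); 
    print(np.histogram(Q[:,2],bins=np.arange(.14,.42,.02))[0])
t=get_tool_pos(); z=np.load('scene1.npz'); print('open .07'); tips(z['P'],z['d'],t); print('open',get_opening(),get_time()); tips(P,d,t)
set_gripper(0);im2,d2,P2=cloud("scene"); print(get_opening());tips(P2,d2,t)
save(np.hstack([im[110:230,250:370],im2[110:230,250:370]]),'grip.png',3)
```

```text
open .07
1632 lowest [[0.518, -0.249, 0.258], [0.451, -0.211, 0.259], [0.446, -0.223, 0.259], [0.52, -0.245, 0.259], [0.447, -0.225, 0.259], [0.517, -0.252, 0.26], [0.516, -0.261, 0.26], [0.448, -0.222, 0.261]]
[  0   0   0   0   0   6  97 102 200 284 332 151 229]
open 0.03972414452326366 9.6167
1595 lowest [[0.458, -0.232, 0.253], [0.506, -0.243, 0.253], [0.5, -0.252, 0.253], [0.46, -0.228, 0.253], [0.463, -0.235, 0.254], [0.501, -0.248, 0.254], [0.46, -0.23, 0.254], [0.504, -0.256, 0.255]]
[  0   0   0   0   0  26 109 102 215 253 338 102 226]
5.335765406423289e-05
1405 lowest [[0.484, -0.227, 0.249], [0.479, -0.242, 0.251], [0.477, -0.24, 0.252], [0.48, -0.235, 0.252], [0.486, -0.247, 0.253], [0.479, -0.241, 0.254], [0.479, -0.244, 0.255], [0.486, -0.247, 0.255]]
[  0   0   0   0   0  19  70  78 182 232 270 104 222]
```

View pics/grip.png

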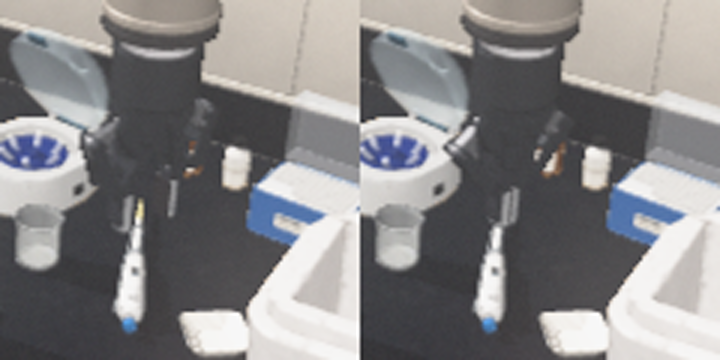

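The pictures show fingertips at z≈0.251 (shut) while the reported TCP z is 0.239. The tips should be 19 mm below it, but they are about 10–12 mm above. The contact on the cap (top 0.157, TCP 0.1476) says the same, so the real tool sits about 29 mm higher than reported. I'll correct for this and retry.

```bash
echo 'D=.029 # measured: true TCP z = reported z + D' >> h.py
python3 - <<'E'
from h import *
o=down(np.pi/2+.08); o2=down(np.pi/2-.45)
b=[.507,.039]; p=[.487,-.236]
set_gripper(.07,40)
servo_line([*b,.24-D],o,feed=.25)
servo_line([*b,.144-D],feed=.12)
set_gripper(.0,40); print('open',get_opening(),get_time(),get_tool_pos(),get_wrist_force())
if get_opening()<.02: raise SystemExit
servo_line([*b,.21-D],feed=.12); print('F',get_wrist_force(),get_opening())
servo_line([*p,.18-D],o2,feed=.2)
servo_line([*p,.132-D],feed=.12)
print('touch',servo_line([*p,.112-D],feed=.025,f_stop=2.),get_tool_pos()[2]+D,get_time(),get_wrist_force())
set_gripper(.07); servo_line([*p,.24-D],feed=.25); print(get_time())
servo_line([.52,-.02+.2,.27-D],down(np.pi+.2),feed=.3)
print(get_time(),get_tool_pos())
for n in("top","scene"):
    im,d,P=cloud(n); np.savez(n+'2.npz',im=im,d=d,P=P); save(im,n+'2.png',1.5)
E
sed -e "s/+'0.npz'/+'2.npz'/" m.py | sed '/^a=/,$d' > m1.py; python3 m1.py | grep -E "cap|sheet|plate"
```

```text
open 0.0326723635743671 13.4333 [0.50726679 0.03912381 0.11560726] [-3.05319156 -0.8578372   9.17683086]
F [-0.61286549 -0.67154754 -3.32387452] 0.03226080709848776
touch True 0.12220318592899596 16.7083 [ 0.84924254 -1.0378158  -0.57488746]
17.7833
20.15 [0.51997675 0.17946288 0.24100862]
 cap [331.  209.2] 113 z 0.1409 top mid [ 0.4878 -0.2341  0.1391] mean [ 0.4876 -0.2329  0.1383]
 cap [371.2 236.7] 105 z 0.1412 top mid [ 0.4084 -0.3394  0.1401] mean [ 0.4087 -0.3392  0.1386]
  plate 236 [686.7 145.5] [60.  45.6] 65.9 z 0.0179
  plate 2274 [490.3  17.9] [170.9 129.9] 13.7 z 0.0192
  sheet 1141 [479.1  15. ] [147.7  92.7] 13.7 z 0.0234
 cap [163.9 190.2] 83 z 0.1365 top mid [0.4001 0.1676 0.1348] mean [0.3983 0.1663 0.1347]
 cap [292.5 220.4] 120 z 0.1364 top mid [ 0.4828 -0.2359  0.1339] mean [ 0.4823 -0.237   0.1348]
 cap [315.2 249.4] 145 z 0.1365 top mid [ 0.4062 -0.3414  0.1344] mean [ 0.4047 -0.3417  0.1349]
  plate 1248 [  75.9 -240.2] [1158.1  167. ] 31.5 z 0.0177
  sheet 623 [  70.5 -256.5] [1135.   117.7] 32.9 z 0.0211
```

The bottle now stands at (0.487, -0.235) with its cap top at 0.135. Next I need the ring and the rest yaw.

```bash
cat >> h.py <<'E'
def cast(n,uv,z):
    c=camera_params(n);T=np.array(c["T"]);uv=np.atleast_2d(uv).astype(float)
    r=np.c_[(uv[:,0]-c["cx"])/c["fx"],-(uv[:,1]-c["cy"])/c["fy"],-np.ones(len(uv))]@T[:3,:3].T
    return (T[:3,3]+r*((z-T[2,3])/r[:,2])[:,None])[:,:2]
E
cat > ring.py <<'E'
from h import *
im=np.load('top0.npz')['im']; g=cv2.cvtColor(im,cv2.COLOR_RGB2GRAY)
m=np.zeros_like(g); m[180:235,135:190]=g[180:235,135:190]>90
cs=cv2.findContours(m,0,1)[0]; c=max(cs,key=cv2.contourArea)
q=cast('top',c[:,0],.018); r=cv2.minAreaRect((q*1000).astype(np.float32)); print('rest',r)
for n in('top','scene'):
    im=np.load(n+'2.npz')['im']; g=cv2.cvtColor(im,cv2.COLOR_RGB2GRAY)
    v,u=np.mgrid[0:384,0:512]; xy=cast(n,np.c_[u.ravel(),v.ravel()],.022).reshape(384,512,2)
    near=np.linalg.norm(xy-[.507,.039],axis=-1)<.027
    bg=cv2.medianBlur(g,15).astype(int); w=np.where(near,np.clip(bg-g.astype(int)-8,0,None),0)
    print(n,'n',(w>0).sum(),'max',w.max())
    p=xy[w>0]; ww=w[w>0].astype(float)
    # least-squares circle
    A=np.c_[2*p,np.ones(len(p))]; s=np.sqrt(ww)[:,None]
    for _ in range(3):
        x=np.linalg.lstsq(A*s,(p**2).sum(1)*s[:,0],rcond=None)[0]; rad=np.sqrt(x[2]+x[:2]@x[:2])
        res=abs(np.linalg.norm(p-x[:2],axis=1)-rad); s=np.sqrt(ww*(res<.005))[:,None]
    print(' ring',x[:2].round(4),'r',rad.round(4),'inl',(res<.005).sum())
a=np.load('top2.npz')['im'][170:250,130:280]; b=np.load('scene2.npz')['im'][150:240,150:300]
save(np.vstack([cv2.resize(a,(600,320),interpolation=2)[:, :],cv2.resize(b,(600,360),interpolation=2)])[:,:],'crop2.png',.85)
E
python3 ring.py
```

```text
rest ((520.8566284179688, 256.2454528808594), (81.30706024169922, 99.19676971435547), 16.117053985595703)
top n 82 max 19
 ring [0.5022 0.0419] r 0.0169 inl 82
scene n 45 max 40
 ring [0.5008 0.0401] r 0.0168 inl 45
```

View pics/crop2.png

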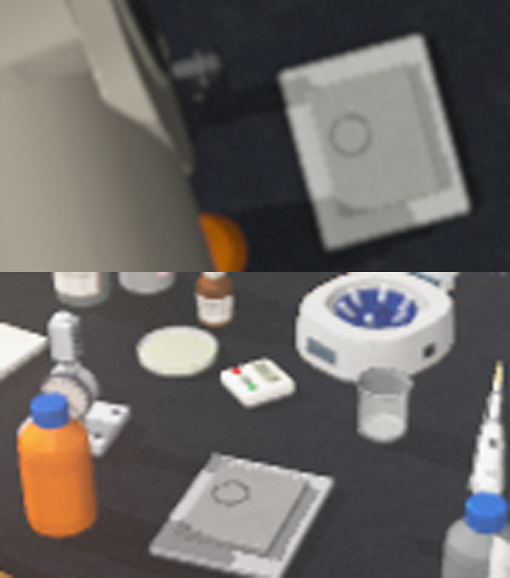

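The ring is at (0.5015, 0.041) in both views, with a fitted radius of 16.8 mm that matches the drawing. The rest is at about (0.521, 0.256) with yaw 0.281, and the gauge axis is at about (0.520, 0.255). I'll lift the gauge next and press it in logged steps.

Run:
```python
from h import *
g=[.5203,.2553]; yw=np.pi+.281; s=[.5015,.041]
set_gripper(.06,70)
servo_line([*g,.20-D],down(yw),feed=.2)
servo_line([*g,.120-D],feed=.1)
set_gripper(0,70); w=get_opening(); zg=get_tool_pos()[2]; print('open',w,zg,get_tool_pos(),get_wrist_force(),get_time())
if w<.018 or w>.03: raise SystemExit
servo_line([*g,.14-D],feed=.05); print('F',get_wrist_force(),get_torque())
servo_line([*g,.20-D],feed=.12)
servo_line([*s,.20-D],down(np.pi),feed=.2)
zc=zg+.016
print(servo_line([*s,zc+.012],feed=.1),get_time(),get_tool_pos(),get_opening(),get_wrist_force())
for n in("top","scene"):
    im,d,P=cloud(n); np.savez(n+'3.npz',im=im,d=d,P=P)
open('zc.txt','w').write(str(zc)); print('zc',zc)
a=np.load('top3.npz')['im'][165:245,170:290]; b=np.load('scene3.npz')['im'][120:240,150:300]
save(np.hstack([cv2.resize(a,(400,267),interpolation=2),cv2.resize(b,(400,320),interpolation=2)[:267*320//320][:267] if 0 else cv2.resize(b,(334,267),interpolation=2)]),'c3.png',1.05)
```

```text
open 0.02324987297867961 0.09152317099361665 [0.5206252  0.25549322 0.09152317] [-0.35555907  0.58221413  4.96186795] 22.55
F [ 0.36585457 -0.44067336 -2.8868963 ] [-0.01569796 -0.00560324  0.02884281]
False 25.6417 [0.50172518 0.04114983 0.11974133] 0.02299691881113765 [-0.4756902  -0.04689476 -1.76891104]
zc 0.10752317099361665
```

View pics/c3.png

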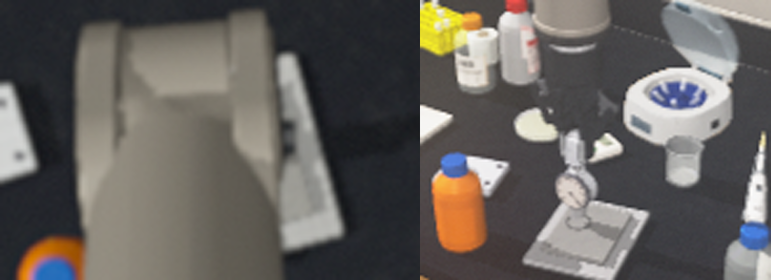

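The gauge hangs upright just above the ring, with its dial turned to the front (scene crop at about (575,190)). Now the stepped press.

Run:
```python
from h import *
zc=float(open('zc.txt').read()); s=[.5015,.041]
f0=get_wrist_force()[2]; n=0
for z in zc+np.r_[.006,.004,.003,.002,.001,0,-.001,-.002,-.003]:
    servo_line([*s,z],feed=.02); sleep(.1)
    f=np.mean([get_wrist_force()[2] for _ in range(3)])-f0; print('%.1f act %.2f  F %.2f'%((z-zc)*1e3,(get_tool_pos()[2]-zc)*1e3,f),get_wrist_force()[:2].round(1))
    if f>10.5: break
print(get_time())
im,d,P=cloud('scene'); np.savez('scene4.npz',im=im,d=d,P=P); save(im[150:220,190:270],'c4.png',7)
```

```text
6.0 act 6.06  F 0.89 [ 0.8 -0.3]
4.0 act 3.98  F 0.68 [ 0.3 -0.3]
3.0 act 3.01  F 0.87 [-0.1 -0.7]
2.0 act 2.02  F 1.34 [-0.1 -0.3]
1.0 act 0.99  F 2.52 [0.4 0.7]
0.0 act 0.06  F 6.32 [ 0.  -0.5]
-1.0 act -0.82  F 9.88 [-0.1 -0.6]
-2.0 act -1.80  F 9.32 [-1.  -0.1]
-3.0 act -2.78  F 11.25 [-0.1 -0.2]
29.0917
```

View pics/c4.png

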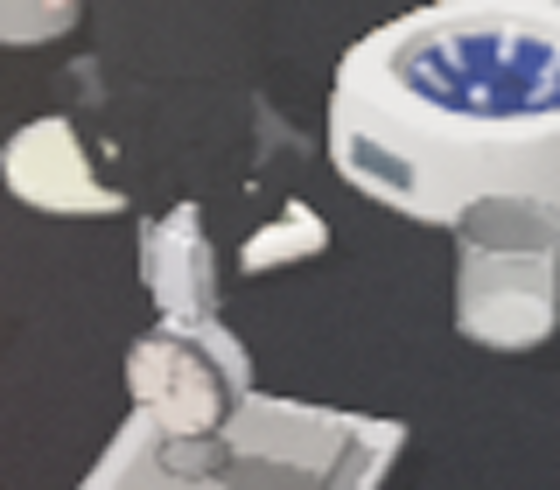

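Run:
```python
from h import *
zc=float(open('zc.txt').read()); s=[.5015,.041]
def F():
    r=[]
    for _ in range(12): r.append(get_wrist_force()); sleep(.02)
    return np.mean(r,0).round(2)
for z in zc+np.r_[-.004,-.0050,-.0056]:
    servo_line([*s,z],feed=.02); sleep(.1); print('%.1f act %.2f'%((z-zc)*1e3,(get_tool_pos()[2]-zc)*1e3),F()+[0,0,1.77],get_time())
print(get_tool_pos(),get_opening(),R.from_rotvec(get_ee_rot()).as_matrix().round(3)[:,2],get_torque().round(3))
im,d,P=cloud('scene'); np.savez('scene5.npz',im=im,d=d,P=P); save(im[172:222,195:255],'c5.png',10)
c=camera_params('scene');T=np.linalg.inv(np.array(c['T']))
for p in([*s,.022],[*s,.037],[s[0]-.016,s[1],.07],[*s,.154],[*s,.1]):
    q=T[:3,:3]@p+T[:3,3]; print(p,'->crop',((np.array([c['cx']+c['fx']*q[0]/-q[2],c['cy']-c['fy']*q[1]/-q[2]])-[195,172])*10).round())
# dial case orientation from cloud
m=(d>0)&(np.linalg.norm(P[...,:2]-s,axis=-1)<.04)&(P[...,2]>.045)&(P[...,2]<.095)&(P[...,0]<s[0]-.006)
Q=P[m];mu=Q.mean(0);n=np.linalg.svd(Q-mu)[2][2];print('dial',m.sum(),mu.round(4),'normal',(-n*np.sign(n[0])).round(3))
```

```text
-4.0 act -3.74 [-0.78  0.19  9.66] 29.6917
-5.0 act -4.73 [-0.8  -0.26 10.15] 30.2417
-5.6 act -5.28 [-0.86 -0.28 10.55] 30.7917
[0.50177917 0.04104398 0.10224398] 0.02319626370122912 [ 0.001  0.    -1.   ] [0.011 0.234 0.008]
[0.5015, 0.041, 0.022] ->crop [223. 423.]
[0.5015, 0.041, 0.037] ->crop [221. 386.]
[0.48549999999999993, 0.041, 0.07] ->crop [189. 329.]
[0.5015, 0.041, 0.154] ->crop [211.  85.]
[0.5015, 0.041, 0.1] ->crop [216. 228.]
dial 169 [0.4861 0.0371 0.0727] normal [-0.997 -0.068  0.042]
```

View pics/c5.png

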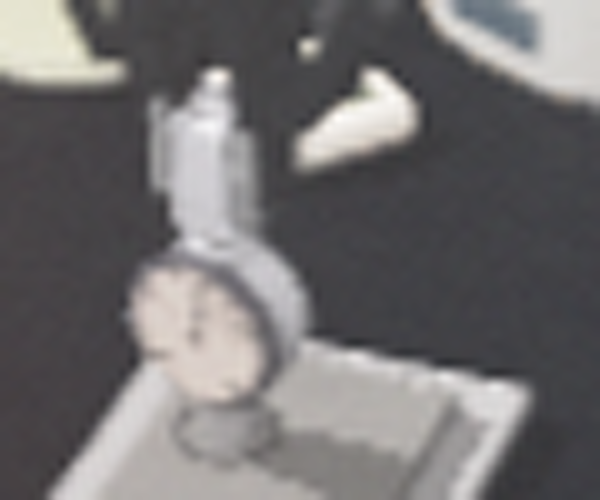

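The foot is seen at (228,430) against a predicted ring centre of (223,423), so it is about 1–2 mm off, and the dial normal is about -x. By position the slide is about 4.9 mm, and by force about 4.3 mm. I'll go 0.3 mm further, check that it holds, and hand in.

Run:
```python
from h import *
zc=float(open('zc.txt').read()); s=[.5015,.041]
servo_line([*s,zc-.0059],feed=.02)
for _ in range(2):
    sleep(.4); r=[]
    for _ in range(12): r.append(get_wrist_force()[2]); sleep(.02)
    print((get_tool_pos()[2]-zc)*1e3,np.mean(r)+1.77,get_opening(),get_time())
im,d,P=cloud('top'); hsv=cv2.cvtColor(im,cv2.COLOR_RGB2HSV)
m=(hsv[...,0]>95)&(hsv[...,0]<125)&(hsv[...,1]>120)&(P[...,2]>.1)&(abs(P[...,1]+.235)<.04); print('bottle cap',P[m].mean(0))
close_job()
```

```text
-5.601905407849328 10.840761024543527 0.02305879991670282 31.6917
-5.566454235018129 10.631345883859131 0.023288920559767574 32.2917
bottle cap [ 0.48687035 -0.23332967  0.13795736]
the job is handed in; nothing more can be done
```

The bottle is off the sheet, and I handed the job in at about 32 s with the durometer still held and pressed in the ring. The job reports no verdict.

- **Bottle:** it stands upright on the bench to the right of the plate at about (0.487, -0.235), and the last picture still showed it there. My first grasp failed. The gripper sits about 29 mm higher than its reported position, so the fingers shut on top of the cap and pressed it with about 34 N. The bottle did not move, and I corrected the height for everything after that.
- **Durometer position:** it is gripped by the ribbed sides (opening 23 mm). The foot is inside the ring, about 1–2 mm from its centre in the image. The dial faces the front edge to within about 4°, and the gauge is upright to within about 2°; both are rough depth estimates.
- **Press:** the force on the sheet was about 10.7 N and steady. The grip has slid about 5.2 mm judging by position and about 4.6 mm judging by force. The two disagree slightly, but both are near half of the 10 mm travel. The image was too coarse to check the sleeve's lower edge against the groove.
- **Other things:** I went near none of them except the rest, and the pictures showed nothing out of place, but I did not measure each one at the end.

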